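Measure the laser power through the slot of a closed beam enclosure

TASK

Swing the lid of the beam enclosure fully shut, so that its front tab drops behind the front rim and no room light gets in. Then lift the cordless power probe out of its stand and pass its thin blade straight down through the slot in the shut lid, without forcing it, until its round window is level with the laser beam. Finish while still holding it there: upright, the window facing the laser and the handle clear of the lid; leave the other optics on the table where they are.

Things in the scene. Friction and masses are not known exactly. Their poses are not given: they have to be found in the camera images.
- enclosure: Beam enclosure bolted down: aluminium posts, amber see-through walls, 140 (x) by 150 (y) by 110 mm high, base plate 170 by 150 mm. Origin: centre of the underside, z up. Its top is closed by the hinged lid. Front rim: top rail of the -x wall. Against the +y wall stands a white laser, 95 mm high, out to y = +225 mm, beam along -y. Inside, y = -40 to +40 mm is empty.
- lid (a joint): Angle of the black lid about its hinge, rad: 0 = fully shut, grows as it swings up and away to +x (at most 1.5). Stiff friction hinge: the lid stays where it is left and takes about 0.5 to 1.5 N at its front edge to swing shut. It stops at 0, resting on the walls.
- lid_hinge (a point): Middle of the hinge line (along the enclosure's y) at the level of the lid's underside, fixed to the enclosure at x = +70, y = 0, z = 110 mm. The lid is a flat plate 5 mm thick, 150 mm wide (y), reaching 150 mm from the hinge to its front edge, 10 mm past the front wall when shut. A tab 50 mm wide hangs 14 mm below it, 129 mm from the hinge.
- lid_front_edge (a point): On the lid, middle of its front edge, at the level of its outer (upper) face, 150 mm from the hinge line. Moves with the lid.
- lid_slot (a point): On the lid, centre of the slot's mouth at the outer (upper) face, 70 mm from the hinge. Frame: z out of the lid (up when shut), x along the slot, y across; parallel to the enclosure's axes when shut. The slot, 22 (x) by 8 mm (y), goes through the 5 mm plate: 1 mm more than the blade on each side. With the lid shut it lies 115 mm above the table, over the enclosure's centre.
- beam_spot (a point): Point on the laser beam's axis, straight below the slot of the shut lid, fixed to the enclosure: x = 0, y = 0, 70 mm above the table. The frame has the enclosure's axes; the beam comes from +y.
- laser_port (a point): Centre of the beam's entry, where the laser's black lens tube (31 mm across) passes through the enclosure's +y wall: x = 0, y = +75 mm, 70 mm above the table, fixed to the enclosure.
- stand: Black stand on an 84 by 42 mm aluminium foot, bolted to the table, about 46 mm high, with a pocket 23 by 9 mm and 38 mm deep (floor 8 mm above the table) in which the probe stands. Origin: centre of the underside; x along the pocket's length.
- probe: Cordless power probe, 60 to 120 g, loose, upright in its stand. Steel blade 20 (x) by 6 mm (y), from the origin up to 75 mm, its last 4 mm stepped in to 16 by 3 mm. Grey handle above, 22 (x) by 14 mm (y), from 75 to 140 mm. Origin: centre of the blade's lower end; z up towards the handle. Window and a small dark display are on the +y faces.
- probe_window (a point): Centre of the probe's round window, 12 mm across, on the blade's +y face 12 mm above the blade's end. The frame has the probe's axes; +y looks out of the window.
- mirror_mount: Bystander: black square mirror mount on a short post, 50 mm wide, 90 mm high, loose. Origin: centre of its underside.
- rotation_mount: Bystander: flat black rotation mount with a graduated ring, 64 mm across, 17 mm high, with an arm 63 mm long towards its x, loose. Origin: centre of the ring's underside.
- clamping_fork: Bystander: silver clamping fork, 32 by 91 mm (along its y), 10 mm high, loose. Origin: near its middle, on the underside.
Not all that is in view belongs to the job. Of the things that look like the probe, the smaller one is meant.

How it is judged:
On the way, in this order (a step that is already met when the one before it is completed fails the run):
1. the lid is fully shut, its tab behind the front rim, with the probe still in its stand (value of joint lid below 0.04 rad and distance of probe from where it was at the start of the episode below 0.03 m), for 0.2 s.
2. the probe's blade has entered the slot of the shut lid (value of joint lid below 0.04 rad and horizontal distance between probe_window and beam_spot below 0.01 m and z of probe_window in the frame of beam_spot below 0.03 m), for 0.1 s.
At the end, for the whole second after the job is handed in: Lid within 0.04 rad of shut; probe gripped, still (under 20 mm/s), within 0.12 rad of upright; window within 6 mm of the beam's height and 8 mm sideways of the beam spot, facing the laser within 0.2 rad; probe pressing on the enclosure with under 10 N (value of joint lid below 0.04 rad and z of probe_window in the frame of beam_spot between -0.006 and 0.006 m and horizontal distance between probe_window and beam_spot below 0.008 m and angle between probe's own z axis and vertical below 0.12 rad and angle between the y axis of probe and the y axis of enclosure, either way round below 0.2 rad and y of laser_port in the frame of probe above 0.05 m and contact force between the fingers and probe above 1 N and contact force between probe and enclosure below 10 N and linear speed of probe below 0.02 m/s); the arm keeps its last pose, push and grip.
It fails at once if the mirror mount was pushed away or toppled (distance of mirror_mount from where it was at the start of the episode above 0.02 m or angle between mirror_mount's own z axis and vertical above 0.4 rad).
It fails at once if the rotation mount was pushed away or toppled (distance of rotation_mount from where it was at the start of the episode above 0.02 m or angle between rotation_mount's own z axis and vertical above 0.4 rad).
It fails at once if the clamping fork was pushed away or toppled (distance of clamping_fork from where it was at the start of the episode above 0.02 m or angle between clamping_fork's own z axis and vertical above 0.4 rad).
It fails at once if the probe was forced against the lid or the enclosure (over 30 N) (contact force between probe and enclosure above 30 N).
It also fails if it takes over 61 s, if anything falls off the work surface, if the arm or the gripper's body presses on something with over 40 N, if the wrist force passes 120 N, or if a joint passes its speed limit or range.

ROBOT

A 7-joint arm with a two-finger parallel gripper is mounted at the origin on the work surface. World frame = base frame: x ahead of the robot, y to its left, z up, the work surface at z = 0. Lengths are in m, angles in rad, forces in N, time in s.
With the tool pointing down it reaches from about 0.425 to 0.925 m from the base axis. Payload 6.8 kg.
Tool frame: the origin (TCP) lies at the very end of the fingers, on their centre line; the grasp point (between the pads) lies bot.grip_point_offset behind it (bot.grip_point_offset is the distance from the TCP to the grasp point, in m); z points along the fingers, y is the line along which they close (so a half turn about z gives the same grasp; the last joint's range is limited). The gripper opens to 85 mm and grips with 20 to 120 N. Pads are 22 mm wide; open, the fingers measure 114 mm over their backs; the gripper's body (76 mm by 85 mm) begins 54 mm behind the grasp point. The pads swing forward as they close: fully open they stand 13 mm farther back than shut.
Start: joints at [1.157, 0.477, 0.022, 1.555, -0.011, 1.109, -0.083], TCP at [0.203, -0.644, 0.231] pointing down, gripper open.
Joint ranges: [-2.96, 2.96], [-0.34, 2.1], [-1.41, 1.46], [0.24, 2.44], [-1.37, 4.51], [0.17, 1.92], [-2.96, 2.96]. Speed limits (rad/s): [2.39, 2.39, 3.14, 3.14, 3.14, 3.14, 3.14].

INTERFACE

Orientations are given as a unit quaternion [w, x, y, z].
In Python, from station import bot, imaging gives the robot as it stands. The module is installed in compiled form; this text tells all that it offers.
- The arm moves only by the tool carry_out, never from a script. Its argument "targets" is one flat list of numbers, 5 for each row, row after row: the closure in counts, from 0 (fully open) to 255 (shut), then the shift along the world's x, y, z in mm, then the turn about the world's z in degrees. A call has 1 to 20 rows; each row shifts and turns the commanded pose from where the row before left it; what a row does not reach is not made up. A row lasts 1/10 s, in which the tool goes at most 50 mm and 8.59 degrees, less where a joint would pass 70% of its speed; a pose out of reach is approached as far as the arm can. A call is refused whole if a number of a shift passes 50 or a number of a turn 8.59, either way. A call with a gripper value outside its range is refused whole. The fingers move at their own pace and stop on an object; "newtons" is the grip in N (left out, the last holds). Time passes only in rows, so rows that do not move let the fingers close. It gives the time, the measured TCP pose, the force, the opening and the grip force at its end, in the units of the state.
- bot.get_obs(): the state, without advancing time (a new reading comes with each control period).
- imaging.read_camera(name): name is "scene" or "top" or "wrist"; returns a dict with "frame" (420x560x3 uint8, red, green, blue), "fov_y" (degrees; the focal length in pixels is half the picture's height over the tangent of half this angle, whatever the lens; pixels are square), "cx", "cy" (the principal point, pixels), "pose" (4x4, takes a point from camera to world coordinates); the wrist camera has in their place "tool_from_camera" (4x4, takes a point from camera to tool coordinates, whose origin is the TCP and whose axes are the flange's). Camera axes: x right, y up, looking along -z (the intrinsics and any distortion apply to the point x, -y, -z); pixel columns grow to the right and rows downward; lengths in m; the calibration is good to about 2 mm. A picture is of the moment at which its call begins: read the wrist's pose just before it. There is no depth.
- bot.hand_in(): hands the job in; it is judged then, once.
The state is a dict: "t": time; "q": joint angles; "joint_vel": joint speeds; "joint_torque": joint torques, N m; "eef_pos": TCP position; "tool_rot": TCP orientation; "contact_force": force on the tool from outside, world axes, zero at the start; "torque": the same for the moment, N m; "gripper_width": opening from 0.0 (shut) to 1.0 (fully open); "grasp_force": force on a finger pad.
Only numpy, scipy, OpenCV 4.12 (cv2) and the standard library are available. Lean on these libraries where they do the work, as an engineer would, in place of code of your own. Each camera call takes 0.05 s, during which the arm holds its last target. There are 200 camera calls.

## Working session

There is one attempt and no reset: what is moved stays moved. The work goes in short steps, Python scripts to look and compute and a tool call to move; the robot and the scene stay as the last step left them, time stands still between calls to the robot, and variables do not carry over. Pictures are saved under pics/ and viewed, at most 10 in all, crops included, and the job is handed in when it is done.

Besides the shell and the picture viewer there is one more tool, called after "Call:" as name(argument=value, ...), one argument or row to a line, values as JSON. carry_out: Moves the arm, as the interface text tells. Its arguments: {"type":"object","properties":{"targets":{"type":"array","items":{"type":"number"}},"newtons":{"type":"number"}},"required":["targets"]}

```bash
mkdir -p pics; python3 - <<'E'
from station import bot, imaging
import cv2, numpy as np
o=bot.get_obs(); print({k:np.round(v,4) for k,v in o.items()}, bot.grip_point_offset)
for n in ("scene","top","wrist"):
    c=imaging.read_camera(n); cv2.imwrite(f"pics/{n}0.png",c["frame"][:,:,::-1])
    print(n,{k:np.round(v,4).tolist() for k,v in c.items() if k!="frame"})
E
```

```text
{'t': np.float64(0.0), 'q': array([ 1.1569,  0.4778,  0.0224,  1.5565, -0.0115,  1.1093, -0.0831]), 'joint_vel': array([ 0.0009, -0.0011,  0.0007, -0.0026, -0.0017,  0.0005, -0.0001]), 'joint_torque': array([ 5.00000e-04, -5.96445e+01,  1.60790e+00, -2.81199e+01,
        1.25000e-02,  9.40000e-03,  0.00000e+00]), 'eef_pos': array([ 0.203 , -0.6431,  0.2303]), 'tool_rot': array([-9.000e-04,  9.883e-01,  1.523e-01, -2.000e-04]), 'contact_force': array([ 0.2722, -0.5291,  0.2537]), 'torque': array([-0.0421,  0.0629,  0.0489]), 'grasp_force': np.float64(0.0), 'gripper_width': np.float64(1.0033)} 0.0187
scene {'fov_y': 54.2788, 'cx': 285.337, 'cy': 213.0291, 'pose': [[-0.5987, -0.5465, 0.5855, 0.9457], [0.8009, -0.4184, 0.4284, 0.184], [0.0108, 0.7254, 0.6882, 0.5577], [0.0, 0.0, 0.0, 1.0]]}
top {'fov_y': 47.9837, 'cx': 274.6727, 'cy': 214.4581, 'pose': [[-0.0156, 0.9889, -0.1478, 0.3958], [-0.9997, -0.0124, 0.0226, -0.0784], [0.0205, 0.1481, 0.9888, 1.0494], [0.0, 0.0, 0.0, 1.0]]}
wrist {'fov_y': 62.0554, 'cx': 276.8814, 'cy': 207.5069, 'tool_from_camera': [[-0.0003, 0.9604, 0.2788, 0.0721], [1.0, 0.0004, -0.0003, 0.0008], [-0.0004, 0.2788, -0.9604, -0.143], [0.0, 0.0, 0.0, 1.0]]}
```

View pics/scene0.png

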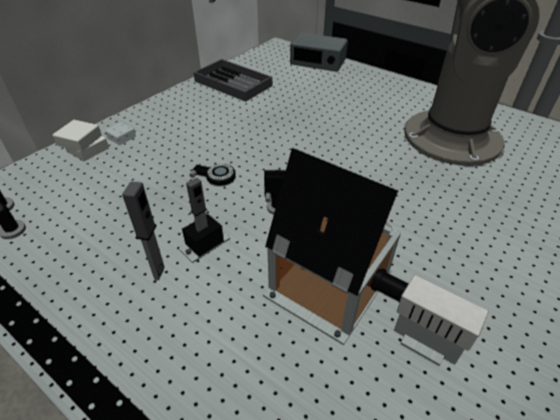

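View pics/top0.png

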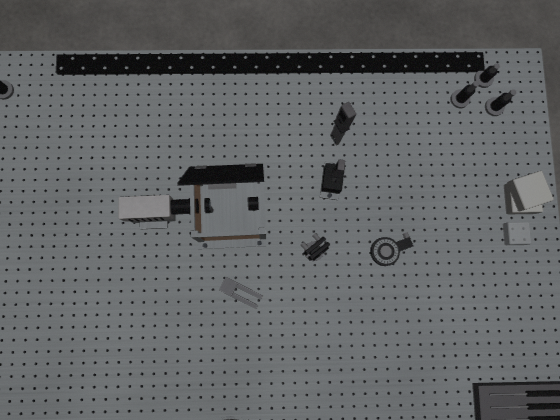

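```bash
cat > h.py <<'E'
import numpy as np, cv2
from station import bot, imaging
from scipy.spatial.transform import Rotation as R
def K(c):
    f=210/np.tan(np.radians(c["fov_y"]/2)); return f
def cam(n):
    o=bot.get_obs(); c=imaging.read_camera(n)
    if n=="wrist":
        T=np.eye(4); T[:3,:3]=R.from_quat(np.roll(o["tool_rot"],-1)).as_matrix(); T[:3,3]=o["eef_pos"]
        c["pose"]=T@c["tool_from_camera"]
    return c
def proj(c,P):
    P=np.atleast_2d(P); M=c["pose"]; p=(P-M[:3,3])@M[:3,:3]; f=K(c)
    return np.c_[c["cx"]+f*p[:,0]/-p[:,2], c["cy"]-f*p[:,1]/-p[:,2]]
def ray(c,uv,z):
    uv=np.atleast_2d(uv); f=K(c); M=c["pose"]
    d=np.c_[(uv[:,0]-c["cx"])/f,-(uv[:,1]-c["cy"])/f,-np.ones(len(uv))]@M[:3,:3].T
    return M[:3,3]+d*((z-M[2,3])/d[:,2])[:,None]
def crop(c,u0,v0,u1,v1,s,name):
    cv2.imwrite(f"pics/{name}.png",cv2.resize(c["frame"][v0:v1,u0:u1,::-1],None,fx=s,fy=s,interpolation=cv2.INTER_CUBIC))
E
python3 - <<'E'
from h import *
s=cam("scene");t=cam("top")
print(proj(s,[[0.203,-.643,.23],[0,0,0]]),proj(t,[[0.203,-.643,.23],[.203,-.643,0]]))
s["frame"]=cv2.convertScaleAbs(s["frame"],alpha=1.6);t["frame"]=cv2.convertScaleAbs(t["frame"],alpha=1.4)
crop(t,110,90,376,290,3,"tc"); crop(s,110,140,500,370,2,"sc")
print(ray(t,[[264,242],[203,244],[331,190],[340,140],[240,290],[315,248],[386,250]],0)) 
E
```

```text
[[195.99001773   5.44213202]
 [451.69051571 136.74353795]] [[601.75173426 395.62021795]
 [526.78487817 371.03583771]]
[[ 0.49090041 -0.07753969  0.        ]
 [ 0.4883075   0.05797858  0.        ]
 [ 0.60725838 -0.23119928  0.        ]
 [ 0.72471414 -0.25597272  0.        ]
 [ 0.3860974  -0.02362579  0.        ]
 [ 0.4759313  -0.19104124  0.        ]
 [ 0.4692355  -0.34989645  0.        ]]
```

View pics/tc.png

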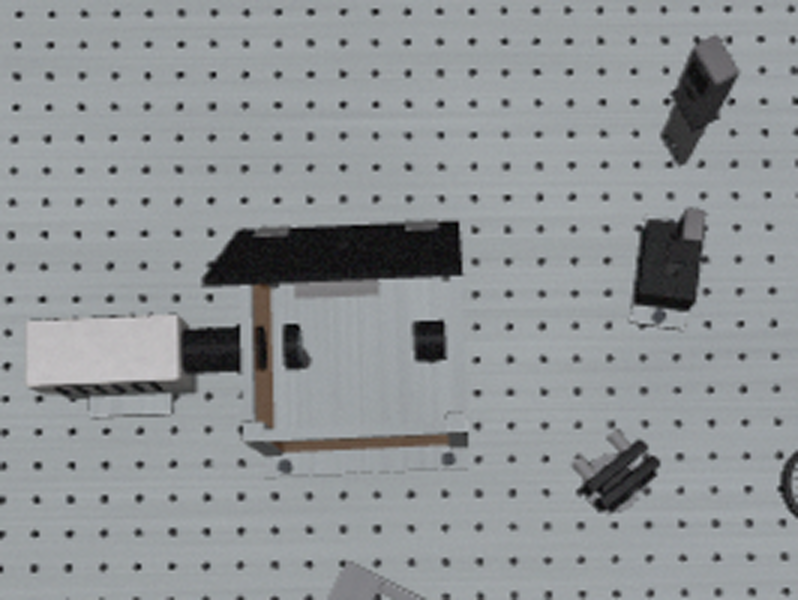

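View pics/sc.png

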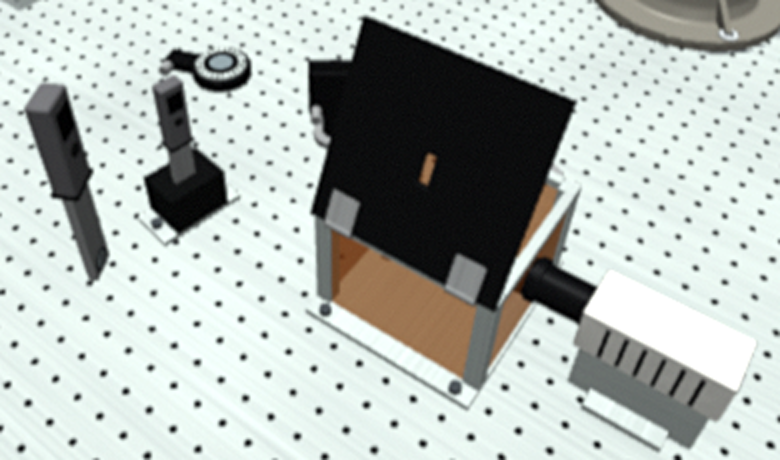

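```bash
cat > fit.py <<'E'
from h import *
from scipy.optimize import least_squares
s=cam("scene");t=cam("top")
T=lambda u,v:(u/3+110,v/3+90); S=lambda u,v:(u/2+110,v/2+140)
def L(r,y,h,th): return [.07-r*np.cos(th)+h*np.sin(th),y,.11+r*np.sin(th)+h*np.cos(th)]
def W(p,P): 
    c,n=np.cos(p[2]),np.sin(p[2]); P=np.array(P); return np.c_[p[0]+c*P[:,0]-n*P[:,1],p[1]+n*P[:,0]+c*P[:,1],P[:,2]]
def enc(p):
    th=p[3]
    tp=W(p,[[-.085,.075,0],[-.085,-.075,0],[-.07,.075,.11],[-.07,-.075,.11],L(.15,.075,.0,th),L(.15,-.075,.0,th)])
    to=np.array([T(264,476),T(467,468),T(242,440),T(467,443),T(205,285),T(462,275)])
    sp=W(p,[[.085,-.075,0],[.085,.075,0],L(.15,-.075,.005,th),L(.15,.075,.005,th),L(0,-.075,.005,th),L(0,.075,.005,th),L(.07,0,.005,th)])
    so=np.array([S(308,312),S(468,408),S(370,17),S(575,103),S(315,212),S(495,305),S(428,169)])
    return np.r_[proj(t,tp)-to,proj(s,sp)-so]
r=least_squares(lambda p:enc(p).ravel(),[.57,-.01,0,1.2],loss="soft_l1"); print(r.x); print(enc(r.x).round(1))
def st(p):
    tp=W(p,[[-.042,.021,.002],[-.042,-.021,.002]]);to=np.array([T(628,322),T(685,330)])
    sp=W(p,[[.042,.021,.002],[.042,-.021,.002],[-.042,.021,.002]]);so=np.array([S(170,243),S(138,215),S(240,197)])
    return np.r_[proj(t,tp)-to,proj(s,sp)-so]
q=least_squares(lambda p:st(p).ravel(),[.63,-.23,0],loss="soft_l1"); print(q.x); print(st(q.x).round(1))
print("tall",ray(t,[T(680,160)],0),ray(s,[S(97,277)],0))
th=r.x[3];print(W(r.x,[L(.15,0,.005,th),L(.07,0,.005,th),[.07,0,.11]]))
E
python3 fit.py
```

```text
[ 0.56220092 -0.00253621  0.03523563  1.14874253]
[[-0.2  1.6]
 [-0.3  0.9]
 [-0.9  2. ]
 [-0.6 -2.6]
 [-2.1  0.7]
 [-1.1  0.1]
 [-0.7 -0.3]
 [ 0.3  0.4]
 [-3.8 -0.9]
 [-0.1 -1. ]
 [-1.9 -0.3]
 [ 0.   2.6]
 [-0.8 -0. ]]
[ 0.62602978 -0.23077534 -0.15065244]
[[-0.   1.1]
 [-0.6  1. ]
 [-2.5  0.4]
 [-0.2  1.4]
 [ 0.1 -1. ]]
tall [[ 0.71682054 -0.24796812  0.        ]] [[ 0.729614   -0.23693496  0.        ]]
[[ 5.75308797e-01 -2.07415887e-03  2.48885608e-01]
 [ 6.08059246e-01 -9.19698277e-04  1.75905644e-01]
 [ 6.32157473e-01 -7.02304490e-05  1.10000000e-01]]
```

Call:
carry_out(
  targets=[255,0,0,40,0,255,0,0,40,0,255,0,0,40,0,255,27,38,0,-0.9,255,27,38,0,-0.9,255,27,38,0,-0.9,255,27,38,0,-0.9,255,27,38,0,-0.9,255,27,38,0,-0.9,255,27,38,0,-0.9,255,27,38,0,-0.9,255,27,38,0,-0.9,255,27,38,0,-0.9,255,27,38,0,-0.9,255,27,38,0,-0.9,255,27,38,0,-0.9,255,27,38,0,-0.9,255,27,38,0,-0.9,255,27,38,0,-0.9,255,27,38,0,-0.9],
)

```text
t: 2.35
eef_pos: [0.6631, 0.0037, 0.3514]
tool_rot: [0.0, 1.0, 0.019, 0.0]
contact_force: [0.3, -0.9, 0.1]
gripper_width: -0.002
grasp_force: 0.0
```

```bash
python3 - <<'E'
from h import *
t=cam("top");s=cam("scene")
T=lambda u,v:(u/3+110,v/3+90); S=lambda u,v:(u/2+110,v/2+140)
for z in (.15,.18,.2,.22,.25): print(z,ray(t,[T(712,55)],z)[0],ray(s,[S(50,100)],z)[0])
print(bot.get_obs()["eef_pos"],bot.get_obs()["q"])
th=1.2
for th in (1.2,1,.8,.6,.4,.2,.0):
    r=.13;print(th,.632-r*np.cos(th)+.005*np.sin(th)+.011,.11+r*np.sin(th)+.005*np.cos(th))
E
```

```text
0.15 [ 0.7431826  -0.24768427  0.15      ] [ 0.69746874 -0.28278623  0.15      ]
0.18 [ 0.73159389 -0.24203648  0.18      ] [ 0.71573316 -0.24843791  0.18      ]
0.2 [ 0.72386809 -0.23827128  0.2       ] [ 0.72790945 -0.22553902  0.2       ]
0.22 [ 0.71614228 -0.23450608  0.22      ] [ 0.74008573 -0.20264014  0.22      ]
0.25 [ 0.70455357 -0.22885829  0.25      ] [ 0.75835016 -0.16829181  0.25      ]
[0.66382679 0.01077636 0.35029088] [ 0.13718383  0.40607844 -0.35057447  1.40938475  0.13443749  1.34970137
 -1.73898183]
1.2 0.6005536873478685 0.23297686994812278
1 0.5769680551611813 0.22209273955436723
0.8 0.5560149082393661 0.2067398253636738
0.6 0.538529582428717 0.18753019961590298
0.4 0.5252091624911682 0.165229689470139
0.2 0.516584691534614 0.14072734589256417
0.0 0.513 0.115
```

Call:
carry_out(
  targets=[255,0,-4,-40,0,255,0,-4,-40,0,255,0,0,-40,0,255,-32,0,0,0,255,-32,0,0,0,255,-12,0,-4,0,255,-11,0,-4,0,255,-10,0,-7,0,255,-11,0,-8,0,255,-9,0,-9,0,255,-8,0,-10,0,255,-7,0,-11,0,255,-7,0,-11,0,255,-4,0,-12,0,255,-4,0,-12,0,255,0,0,0,0],
)

```text
t: 4.05
eef_pos: [0.5134, -0.0057, 0.1412]
tool_rot: [-0.0, 1.0, 0.02, -0.002]
contact_force: [-0.2, -0.3, 0.2]
gripper_width: -0.002
grasp_force: 0.0
```

Call:
carry_out(
  targets=[255,-2,0,-8,0,255,-2,0,-8,0,255,0,0,-8,0,255,0,0,-4,0,255,0,0,0,0],
)

```text
t: 4.55
eef_pos: [0.511, -0.0056, 0.1151]
tool_rot: [0.0, 1.0, 0.019, -0.0]
contact_force: [0.5, -0.1, -1.1]
gripper_width: -0.002
grasp_force: 0.0
```

Call:
carry_out(
  targets=[255,0,0,-1,0,255,0,0,-1,0,255,0,0,0,0,255,0,0,0,0],
)

```text
t: 4.95
eef_pos: [0.5112, -0.0056, 0.1148]
tool_rot: [0.0, 1.0, 0.019, 0.0]
contact_force: [-7.5, 0.0, 18.0]
gripper_width: 0.001
grasp_force: 9.7
```

```bash
python3 - <<'E'
from h import *
s=cam("scene"); s["frame"]=cv2.convertScaleAbs(s["frame"],alpha=1.6); crop(s,110,140,500,370,2,"sc2")
E
```

```text
(no output)
```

View pics/sc2.png

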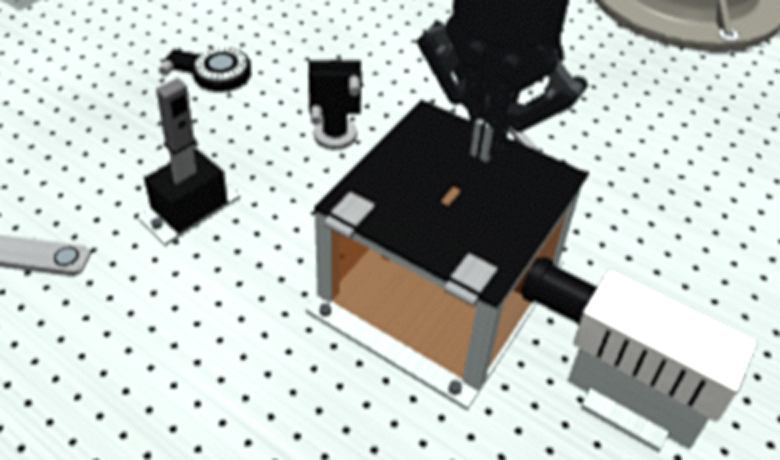

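Call:
carry_out(
  targets=[255,0,0,40,0,255,0,0,40,0,200,0,0,40,0,0,0,0,40,0,0,0,0,30,0,0,18,-37,0,-1.8,0,18,-37,0,-1.8,0,18,-37,0,-1.8,0,18,-38,0,-1.8,0,18,-38,0,-1.8,0,18,-38,0,-1.8,0,0,0,0,0,0,0,0,0,0],
)

```text
t: 6.3
eef_pos: [0.6191, -0.2317, 0.3022]
tool_rot: [-0.0, 0.997, -0.076, -0.001]
contact_force: [0.2, 1.6, 0.0]
gripper_width: 0.999
grasp_force: 0.0
```

```bash
python3 - <<'E'
from h import *
w=cam("wrist"); w["frame"]=cv2.convertScaleAbs(w["frame"],alpha=1.6)
print(bot.get_obs()["eef_pos"],w["pose"].round(3).tolist()); np.save("w1.npy",w["pose"])
p=np.array([.626,-.231,0])
for z in (0,.046,.083,.148): print(z,proj(w,p+[0,0,z]))
t=cam("top"); t["frame"]=cv2.convertScaleAbs(t["frame"],alpha=1.4)
a=cv2.resize(w["frame"],(798,598)); cv2.imwrite("pics/w1.png",a[:,:,::-1]); crop(t,160,60,426,260,3,"t2")
E
```

```text
[ 0.61913821 -0.23006111  0.30260076] [[-0.151, 0.949, 0.277, 0.691], [-0.988, -0.145, -0.041, -0.243], [0.001, -0.28, 0.96, 0.445], [0.0, 0.0, 0.0, 1.0]]
0 [[275.26616424 159.39470039]]
0.046 [[275.12312183 165.28895415]]
0.083 [[274.98301517 171.06223695]]
0.148 [[274.65748661 184.47607684]]
```

View pics/w1.png

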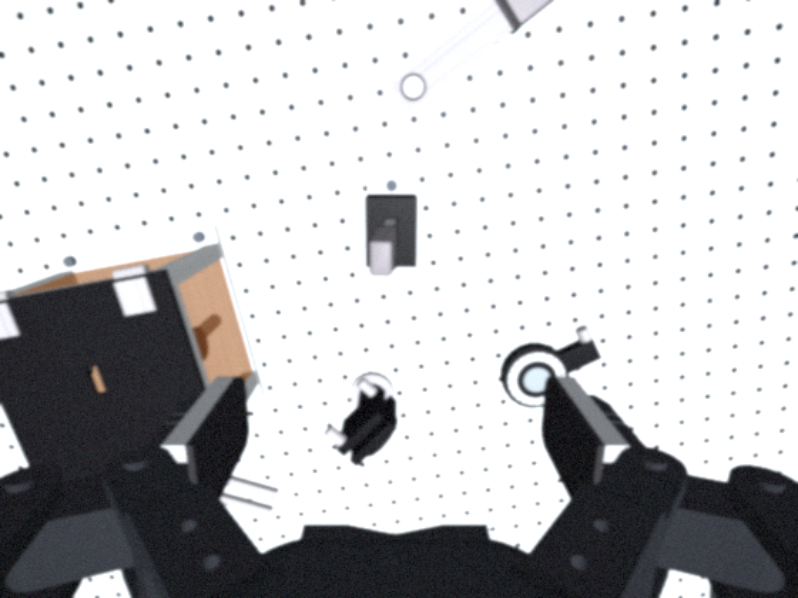

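View pics/t2.png

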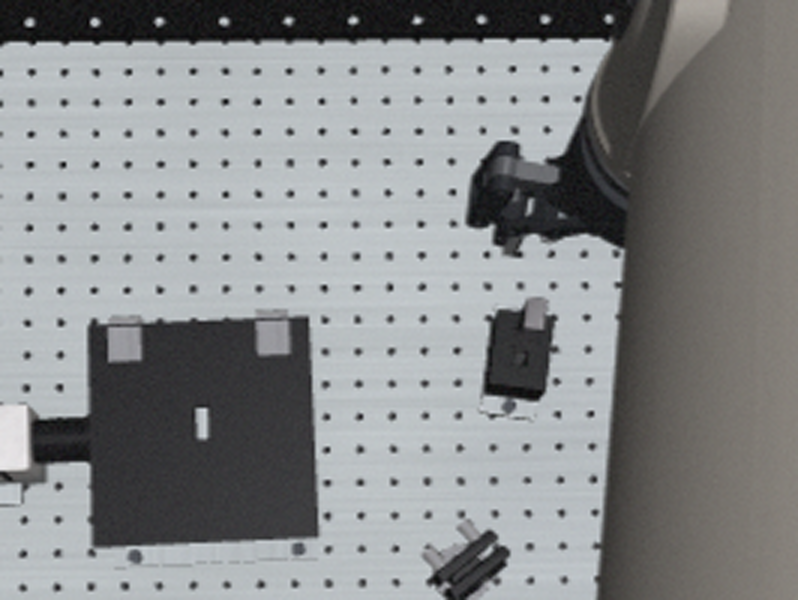

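```bash
cat > m.py <<'E'
from h import *
from scipy.optimize import least_squares
w=cam("wrist");t=cam("top");s=cam("scene")
k=1/1.425
print("probe top",ray(w,np.array([[381,257],[368,274],[394,274],[371,240],[396,240]])*k,.148))
print("stand top corners",ray(w,np.array([[367,195],[416,195],[416,265],[367,265],[391.5,230]])*k,.046))
print("foot screw",ray(w,np.array([[391,186]])*k,.005), ray(t,[[160+509/3,60+405/3]],.005))
print("slot wrist",ray(w,np.array([[98,379]])*k,.115),"slot top",ray(t,[[160+202/3,60+423/3]],.115),"slot scene",ray(s,[[110+451/2,140+196/2]],.115))
c=[160+np.array([92,311,318,94])/3,60+np.array([323,318,536,546])/3]
print("lid top corners",ray(t,np.c_[c[0],c[1]],.115))
print("screws top",ray(t,[[160+134/3,60+556/3],[160+298/3,60+549/3]],.005),"wrist +x screws",ray(w,np.array([[70,262],[199,237]])*k,.005))
E
python3 m.py
```

```text
probe top [[ 0.63061491 -0.22279891  0.148     ]
 [ 0.62126802 -0.21322691  0.148     ]
 [ 0.61890073 -0.22906016  0.148     ]
 [ 0.64183578 -0.21844992  0.148     ]
 [ 0.63960368 -0.23338158  0.148     ]]
stand top corners [[ 0.66098932 -0.21370585  0.046     ]
 [ 0.65526334 -0.25201826  0.046     ]
 [ 0.59917038 -0.24432493  0.046     ]
 [ 0.60512831 -0.2044744   0.046     ]
 [ 0.63068876 -0.22871379  0.046     ]]
foot screw [[ 0.66244243 -0.23284587  0.005     ]] [[ 0.5947835  -0.22706903  0.005     ]]
slot wrist [[ 0.56508272 -0.0031252   0.115     ]] slot top [[ 0.56397127 -0.00506666  0.115     ]] slot scene [[ 5.66888479e-01 -5.47131529e-04  1.15000000e-01]]
lid top corners [[ 0.63342036  0.0690045   0.115     ]
 [ 0.63535864 -0.07884791  0.115     ]
 [ 0.48705704 -0.08168341  0.115     ]
 [ 0.48244715  0.06607544  0.115     ]]
screws top [[ 0.48486315  0.05363618  0.005     ]
 [ 0.48836696 -0.06717396  0.005     ]] wrist +x screws [[ 0.63883206  0.06450008  0.005     ]
 [ 0.64373397 -0.05676268  0.005     ]]
```

Call:
carry_out(
  targets=[0,5,2,0,0,0,6,3,-1,0,0,0,0,-40,0,0,0,0,-40,0,0,0,0,-40,0,0,0,0,-40,0,0,0,0,-25,0,0,0,0,-15,0,0,0,0,0,0,255,0,0,0,0,255,0,0,0,0,255,0,0,0,0,255,0,0,0,0,255,0,0,0,0,255,0,0,0,0,255,0,0,0,0],
  newtons=50,
)

```text
t: 8.15
eef_pos: [0.6303, -0.2278, 0.1031]
tool_rot: [0.001, 0.997, -0.075, 0.001]
contact_force: [-0.9, -5.4, 4.3]
gripper_width: 0.155
grasp_force: 49.5
```

```bash
python3 - <<'E'
from h import *
o=bot.get_obs(); print(o["eef_pos"],o["contact_force"],o["gripper_width"],o["grasp_force"],o["t"])
w=cam("wrist"); w["frame"]=cv2.convertScaleAbs(w["frame"],alpha=1.6)
s=cam("scene"); s["frame"]=cv2.convertScaleAbs(s["frame"],alpha=1.6)
a=cv2.resize(w["frame"],(400,300)); b=cv2.resize(s["frame"][110:290,100:340],(400,300),interpolation=cv2.INTER_CUBIC)
cv2.imwrite("pics/g1.png",np.hstack([a,b])[:,:,::-1])
E
```

```text
[ 0.63028157 -0.22783977  0.10312546] [-0.87274372 -5.41723468  4.3232529 ] 0.1550120924991302 49.459640979766846 8.15
```

View pics/g1.png

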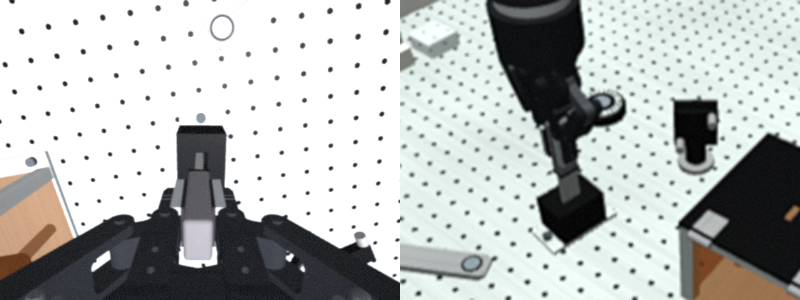

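Call:
carry_out(
  targets=[255,0,-1,3,0,255,0,-1,10,0,255,0,0,20,0,255,0,0,30,0,255,0,0,40,0,255,0,0,40,0,255,0,0,15,0,255,-8,28,0,1.3,255,-8,28,0,1.3,255,-8,28,0,1.3,255,-8,28,0,1.3,255,-8,28,0,1.3,255,-8,28,0,1.3,255,-8,28,0,1.3,255,-8,28,0,1.3,255,0,0,0,0,255,0,0,0,0],
)

```text
t: 9.95
eef_pos: [0.5659, -0.0023, 0.2604]
tool_rot: [-0.0, 1.0, 0.017, -0.0]
contact_force: [0.5, -0.5, -1.1]
gripper_width: 0.155
grasp_force: 49.1
```

```bash
python3 - <<'E'
from h import *
o=bot.get_obs(); print(o["eef_pos"],o["contact_force"],o["gripper_width"],o["grasp_force"],o["t"],o["tool_rot"])
w=cam("wrist"); w["frame"]=cv2.convertScaleAbs(w["frame"],alpha=1.6)
s=cam("scene"); s["frame"]=cv2.convertScaleAbs(s["frame"],alpha=1.6)
e=o["eef_pos"]; print(proj(w,[[.565,-.003,.115],[e[0],e[1],e[2]-.095],e]),proj(s,[[.565,-.003,.115],[e[0],e[1],e[2]-.095],e]))
a=cv2.resize(w["frame"][60:260,200:360],(400,500),interpolation=cv2.INTER_CUBIC); b=cv2.resize(s["frame"][120:280,260:388],(400,500),interpolation=cv2.INTER_CUBIC)
cv2.imwrite("pics/g2.png",np.hstack([a,b])[:,:,::-1])
E
```

```text
[ 0.56587296 -0.00226293  0.26036723] [ 0.54605993 -0.51458903 -1.09781571] 0.1549730208361845 49.07463312149048 9.95 [-9.89969158e-06  9.99853754e-01  1.71017265e-02 -2.21077164e-05]
[[277.09768192 195.62931945]
 [276.20838602 211.79777394]
 [275.99994759 272.9742248 ]] [[334.75982772 236.52386852]
 [338.26386155 212.38488338]
 [345.92214472 156.59924015]]
```

View pics/g2.png

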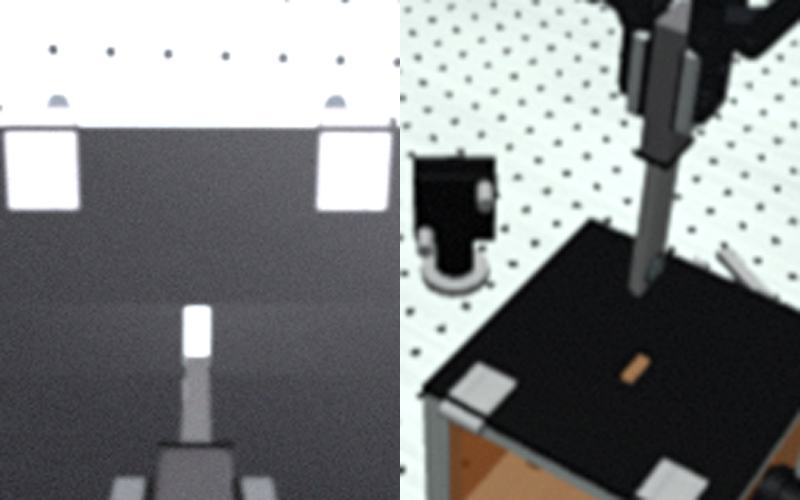

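```bash
python3 - <<'E'
from h import *
w=cam("wrist");s=cam("scene")
e=bot.get_obs()["eef_pos"];zt=e[2]-.095
W=lambda u,v:[200+u/2.5,60+v/2.5]; S=lambda u,v:[260+(u-400)/3.125,120+v/3.125]
print(e)
print("wrist slot +x end",ray(w,[W(197,305)],.115)-[.011,0,0],"blade",ray(w,[W(197,358)],zt)-[.008,0,0],ray(w,[W(197,358)],zt+.004)-[.010,0,0])
print("scene slot",ray(s,[S(635,369)],.115),"tip",ray(s,[S(641,290)],zt),"window",ray(s,[S(655,268)],zt+.012)-[0,.003,0])
# edge tracing in fullres
g=cv2.cvtColor(w["frame"],cv2.COLOR_RGB2GRAY).astype(int)
print(g[176:216:1,279])
for r in (190,198,210,220,230): print(r,g[r,268:290])
E
```

```text
[ 0.56632852 -0.00484799  0.26014496]
wrist slot +x end [[ 0.56627549 -0.00621589  0.115     ]] blade [[ 0.56463712 -0.00603121  0.16514496]] [[ 0.56374327 -0.00596914  0.16914496]]
scene slot [[ 0.56729602 -0.000815    0.115     ]] tip [[ 0.56735427 -0.00319717  0.16514496]] window [[ 0.56306668 -0.00297751  0.17714496]]
[ 52  47  48  45  49  56  89 150 200 217 221 220 219 222 221 220 221 218
 220 220 221 220 220 220 216 195 141  94  87  84  87  85  86  86  85  87
  84  91  84  85]
190 [ 55  70 128 194 225 230 232 234 236 235 231 221 173 105  57  54  55  54
  53  56  56  57]
198 [ 51  70 127 196 225 231 232 234 235 235 230 220 171 103  60  54  51  52
  53  52  51  55]
210 [41 43 46 43 46 60 75 83 89 87 86 85 89 86 80 68 56 49 44 45 49 49]
220 [40 43 43 44 57 78 86 86 86 86 84 86 88 86 82 73 55 47 44 41 43 43]
230 [39 42 41 48 65 77 85 86 87 91 86 88 88 89 85 75 61 49 39 41 45 40]
```

Call:
carry_out(
  targets=[255,0,2,0,0,255,0,0,0,0,255,0,0,0,0,255,0,0,0,0,255,0,0,0,0],
)

```text
t: 10.65
eef_pos: [0.5662, -0.0018, 0.2603]
tool_rot: [0.0, 1.0, 0.016, -0.0]
contact_force: [-0.3, -0.2, -0.8]
gripper_width: 0.157
grasp_force: 49.1
```

```bash
cat > meas.py <<'E'
from h import *
def edges(line,lo=None):
    l=line.astype(float); m=(l.min()+l.max())/2; b=np.where(l>m)[0]; i,j=b[0],b[-1]
    f=lambda a,c:a+(m-l[a])/(l[c]-l[a])*(c-a)
    return f(i-1,i),f(j+1,j)
for k in range(2):
    w=cam("wrist"); e=bot.get_obs()["eef_pos"]; print("tcp",e.round(4),bot.get_obs()["joint_vel"].round(3).max())
    g=cv2.GaussianBlur(cv2.cvtColor(w["frame"],cv2.COLOR_RGB2GRAY),(1,5),1)
    for r in (186,190,194,198): a=edges(g[r,262:294]); print("slot",r,262+sum(a)/2,a[1]-a[0])
    for r in (208,212,216,220,224,228): a=edges(g[r,262:294]); print("blade",r,262+sum(a)/2,a[1]-a[0])
    print(g[176:240,277])
E
python3 meas.py
```

```text
tcp [ 0.5662 -0.0018  0.2603] 0.002
slot 186 278.38419913419915 10.292207792207794
slot 190 278.3911928651059 10.290078037904127
slot 194 278.3973721590909 10.341619318181817
slot 198 278.403417694138 10.135193597231236
blade 208 278.2719298245614 9.122807017543858
blade 212 277.8071428571429 10.814285714285715
blade 216 277.76403743315507 11.118983957219251
blade 220 277.9861111111111 11.194444444444443
blade 224 278.02100840336135 11.100840336134455
blade 228 278.1674836601307 11.723856209150329
[ 50  51  51  51  54  69 106 157 202 225 232 234 234 233 233 233 233 233
 233 233 233 233 233 231 223 197 154 114  93  87  86  86  86  86  86  86
  86  86  86  86  86  86  86  86  86  86  86  86  88  88  87  87  86  86
  86  86  86  85  83  77  64  48  40  46]
tcp [ 0.5662 -0.0017  0.2603] 0.001
slot 186 278.40688602442333 10.23168249660787
slot 190 278.4383484162896 10.200226244343893
slot 194 278.4573869781527 10.2046290287692
slot 198 278.44992429158555 10.18970365563487
blade 208 278.28431372549016 9.098039215686274
blade 212 277.8364661654135 11.041353383458647
blade 216 277.7445652173913 11.01086956521739
blade 220 277.96299342105266 11.136513157894736
blade 224 278.0520833333333 11.229166666666668
blade 228 278.05357142857144 11.607142857142858
[ 48  48  49  50  54  69 106 157 201 224 231 233 233 233 233 233 233 233
 233 232 232 232 232 231 223 197 155 115  93  86  86  86  86  86  86  86
  87  87  87  87  87  87  87  87  86  85  86  87  87  87  87  86  87  87
  88  88  87  86  84  77  64  47  39  44]
```

```bash
python3 - <<'E'
from h import *
w=cam("wrist"); e=bot.get_obs()["eef_pos"]
for z in (.165,.169,.18,.2,.22,.24): print(z,proj(w,[[e[0]+.010,e[1],z],[e[0]+.008,e[1],z],[e[0]+.011,e[1],z]])[:,1].round(1),proj(w,[[e[0]+.01,e[1]-.003,z],[e[0]+.01,e[1]+.003,z]])[:,0].round(1))
xs=.566
print("slot ends",proj(w,[[xs+.011,-.002,.115],[xs-.011,-.002,.115]]))
print(ray(w,[[278,182.2]],.115))
t=cam("top");s=cam("scene");s["frame"]=cv2.convertScaleAbs(s["frame"],alpha=1.8)
a=cv2.resize(s["frame"][120:260,290:400],None,fx=4.2,fy=4.2,interpolation=cv2.INTER_CUBIC)
w["frame"]=cv2.convertScaleAbs(w["frame"],alpha=1.8)
b=cv2.resize(w["frame"][170:250,250:300],(367,588),interpolation=cv2.INTER_CUBIC)
cv2.imwrite("pics/z1.png",np.hstack([b,a[:588]])[:,:,::-1]); print(a.shape)
E
```

```text
0.165 [198.1 200.8 196.7] [280.9 272.4]
0.169 [199.6 202.3 198.2] [281.  272.3]
0.18 [203.8 206.7 202.4] [281.2 272.2]
0.2 [212.6 215.8 211.1] [281.6 271.8]
0.22 [223.2 226.6 221.5] [282.1 271.3]
0.24 [236.1 239.8 234.2] [282.7 270.7]
slot ends [[277.00320816 182.23234903]
 [276.19512723 207.31195963]]
[[ 0.57705404 -0.00283821  0.115     ]]
(588, 462, 3)
```

View pics/z1.png

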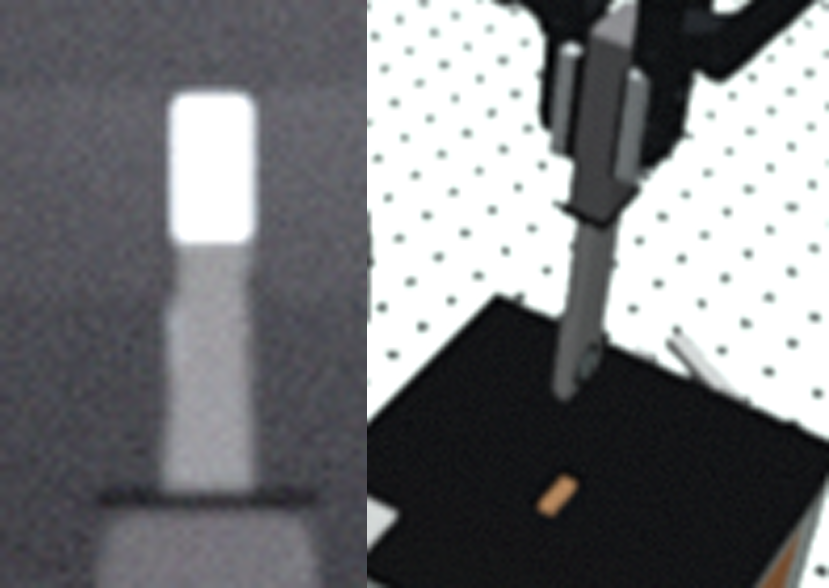

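```bash
python3 - <<'E'
from h import *
from scipy.optimize import least_squares
w=cam("wrist");s=cam("scene"); e=bot.get_obs()["eef_pos"]; print(e)
sl=np.array([.5660,-.0028,.115])
S=lambda u,v:np.array([290+(u-367)/4.2,120+v/4.2])
ds=sl-ray(s,[S(558,495)],.115)[0]; print("scene shift",ds)
yaw=.033;c,n=np.cos(yaw),np.sin(yaw)
def P(p,q): x,y,z=q; return [p[0]+c*x-n*y,p[1]+n*x+c*y,p[2]+z]
def f(p):
    a=proj(s,np.array([P(p,(.011,-.007,.075)),P(p,(.011,.007,.075)),P(p,(-.011,.007,.075)),P(p,(0,.003,.012))])-ds)-[S(557,205),S(597,222),S(637,190),S(590,360)]
    b=proj(w,[P(p,(.011,0,.075)),P(p,(.010,0,.004))])-[[278.3,237.6],[278,202.8]]
    return np.r_[a.ravel(),b.ravel()]
r=least_squares(f,[.565,-.002,.165],loss="soft_l1");print(r.x,r.fun.round(1)); print("need move",(sl[:2]-r.x[:2])*1e3,"z off",e[2]-r.x[2])
E
```

```text
[ 0.56622004 -0.00168195  0.26031538]
scene shift [-6.63310471e-04 -2.07256292e-03  1.38777878e-17]
[ 0.56629069 -0.00292101  0.1704836 ] [ 0.7  0.6  1.   0.6 -0.1 -0.5 -1.2 -0.7  0.2  0.6 -0.  -1.2]
need move [-0.29069332  0.12100992] z off 0.08983178621849874
```

Call:
carry_out(
  targets=[255,0,0,-20,0,255,0,0,-16,0,255,0,0,-10,0,255,0,0,0,0,255,0,0,0,0,255,0,0,0,0,255,0,0,0,0],
)

```text
t: 11.7
eef_pos: [0.5667, -0.0017, 0.2151]
tool_rot: [0.0, 1.0, 0.016, 0.001]
contact_force: [0.2, 0.5, -0.3]
gripper_width: 0.156
grasp_force: 49.1
```

```bash
python3 - <<'E'
from h import *
w=cam("wrist");e=bot.get_obs()["eef_pos"];print(e,bot.get_obs()["contact_force"])
g=cv2.cvtColor(w["frame"],cv2.COLOR_RGB2GRAY)
sl=[.566,-.0028]
print(proj(w,[[.577,-.0028,.115],[.555,-.0028,.115]]).round(1))
for o in (.090,.095): print(proj(w,[[e[0]+.008,e[1],e[2]-o],[e[0]+.010,e[1],e[2]-o+.004],[e[0]+.01,e[1],e[2]-o+.012]]).round(1))
for r in range(172,216): print(r,*g[r,266:292])
E
```

```text
[ 0.56664184 -0.00163806  0.21499945] [ 0.51959834 -0.10328358 -0.16729839]
[[278.2 196.3]
 [277.3 225.3]]
[[276.5 203.1]
 [276.6 201.8]
 [276.6 205. ]]
[[276.5 201.2]
 [276.6 200. ]
 [276.6 203. ]]
172 47 44 41 43 46 45 45 47 44 46 46 43 43 46 44 45 47 50 48 46 51 48 52 45 50 45
173 45 46 46 46 51 44 46 44 46 45 46 46 45 45 48 47 48 47 45 47 45 45 46 43 47 48
174 43 44 46 41 48 46 47 44 48 48 50 46 47 48 44 45 48 45 48 47 46 48 45 51 45 48
175 46 46 45 41 44 45 47 46 48 48 43 47 46 44 48 45 43 44 44 46 47 50 47 43 44 47
176 43 45 43 47 45 47 45 44 47 39 47 45 44 48 43 44 45 45 47 47 45 42 41 45 45 45
177 44 45 45 47 50 49 44 44 47 45 45 45 47 46 47 49 43 50 44 53 43 43 44 47 47 46
178 42 45 44 48 48 46 43 44 47 42 46 48 47 48 47 48 42 44 49 47 46 47 46 45 51 45
179 51 43 39 45 48 42 44 41 46 42 45 49 49 47 45 43 43 41 43 42 47 44 50 48 48 47
180 47 47 43 48 42 45 44 46 47 43 48 48 48 44 46 46 45 45 43 50 46 46 49 44 45 45
181 45 46 41 41 46 43 43 49 46 48 45 47 47 49 47 45 46 46 45 47 46 47 49 45 47 46
182 48 46 47 41 42 44 42 47 44 44 46 46 45 48 45 46 46 44 47 47 48 45 52 41 47 44
[... 2140 characters left out ...]
60 49 48 52 51 54
208 46 49 47 46 46 47 55 71 83 89 83 87 86 85 88 93 131 170 158 104 63 52 51 52 49 51
209 47 49 48 46 48 49 50 57 76 84 83 87 85 87 86 94 132 170 157 105 61 51 48 48 49 50
210 47 48 46 49 48 41 48 58 73 81 85 85 86 87 87 94 129 163 150 105 61 49 47 52 52 53
211 46 45 51 45 48 49 53 67 77 85 86 87 83 89 88 97 122 151 144 98 57 47 51 51 53 43
212 45 49 47 49 47 48 57 76 88 89 85 86 86 83 84 95 119 146 135 93 56 51 48 47 49 49
213 48 46 50 50 47 43 62 80 89 88 88 86 87 88 86 91 116 146 136 92 56 48 48 49 48 47
214 48 45 45 48 50 48 59 83 93 90 87 87 86 86 85 91 118 146 135 90 60 47 48 46 49 51
215 49 45 47 45 46 47 57 79 89 92 87 86 87 86 85 90 116 143 137 89 56 51 50 49 46 49
```

Call:
carry_out(
  targets=[255,-0.5,-0.7,0,0,255,0,0,-3,0,255,0,0,-2,0,255,0,0,-2,0,255,0,0,0,0,255,0,0,0,0],
)

```text
t: 12.35
eef_pos: [0.5657, -0.0024, 0.2072]
tool_rot: [-0.0, 1.0, 0.016, -0.0]
contact_force: [0.4, 0.4, -1.0]
gripper_width: 0.159
grasp_force: 49.1
```

```bash
cat > strip.py <<'E'
from h import *
w=cam("wrist");o=bot.get_obs();print(o["eef_pos"],o["contact_force"],o["torque"])
g=cv2.cvtColor(w["frame"],cv2.COLOR_RGB2GRAY)
for r in range(194,214): print(r,*g[r,268:290])
E
python3 strip.py
```

```text
[ 0.5657489  -0.00237807  0.20729602] [-0.25040405  0.8340918  -0.41389602] [-0.00874457  0.03145677  0.00232249]
194 46 45 44 43 45 43 46 43 43 44 44 41 47 43 48 45 44 45 45 49 42 46
195 42 45 45 47 41 42 42 45 43 43 46 42 44 46 45 44 45 42 43 43 42 44
196 49 43 47 43 46 48 51 49 51 54 51 51 52 53 52 47 47 44 44 46 46 42
197 47 44 47 49 63 80 86 90 92 93 92 91 93 91 89 77 59 51 47 48 51 47
198 51 51 46 58 95 132 154 158 160 165 166 163 163 161 156 133 98 62 52 50 52 52
199 52 48 48 73 128 180 206 213 215 217 221 218 218 216 210 181 135 79 53 52 53 49
200 50 48 52 80 140 196 222 226 226 228 232 231 228 227 224 199 143 83 56 54 52 53
201 53 49 48 80 140 194 216 214 210 213 217 214 212 213 209 187 142 85 54 48 52 52
202 50 47 51 78 139 186 189 168 154 154 154 155 152 154 157 158 126 81 53 52 52 46
203 50 49 52 79 138 177 173 133 105 98 99 103 101 103 116 130 114 76 48 51 50 52
204 47 48 55 74 134 174 168 123 92 87 85 87 87 88 98 111 96 66 51 49 54 53
205 51 48 50 80 136 174 161 122 88 86 86 85 86 87 93 104 87 64 51 48 51 52
206 47 50 51 76 133 170 155 115 92 87 84 86 85 85 95 99 86 60 46 53 51 53
207 48 49 50 77 127 158 146 113 90 85 84 88 84 88 93 100 87 63 48 51 49 53
208 49 51 52 78 120 147 138 109 88 87 86 88 84 85 93 100 84 61 52 46 46 50
209 51 44 50 72 109 132 122 100 91 86 86 88 86 87 92 100 89 62 47 49 50 48
210 47 46 49 71 101 117 109 95 88 87 86 86 85 89 93 95 80 60 48 49 49 48
211 48 48 49 73 102 119 109 94 86 88 87 84 86 87 87 88 72 55 48 47 52 53
212 46 44 49 72 107 125 113 95 88 86 86 87 87 85 83 84 68 52 46 49 47 48
213 46 48 48 70 109 127 120 97 87 86 86 86 86 85 84 82 66 50 47 47 46 49
```

Call:
carry_out(
  targets=[255,0,0.3,0,0,255,0,0,-2,0,255,0,0,-2,0,255,0,0,0,0,255,0,0,0,0],
)

```text
t: 12.9
eef_pos: [0.5657, -0.0021, 0.2032]
tool_rot: [0.0, 1.0, 0.016, -0.0]
contact_force: [-0.4, -0.1, -1.2]
gripper_width: 0.158
grasp_force: 49.0
```

```bash
python3 strip.py
```

```text
[ 0.56570804 -0.00208587  0.20326893] [-0.15033488 -0.11466858 -0.96943443] [-0.00500564 -0.03189157 -0.05696246]
194 42 45 41 42 43 40 45 44 45 45 45 43 45 46 45 46 42 46 47 44 43 45
195 37 47 46 43 46 41 42 45 42 42 40 43 45 45 41 44 44 41 43 44 46 46
196 41 42 41 44 45 46 45 44 46 47 44 43 43 44 45 46 46 45 43 43 44 43
197 46 43 43 43 45 42 48 46 44 45 43 49 46 45 47 47 45 49 51 46 45 48
198 51 49 48 49 52 60 65 70 68 68 68 69 70 66 69 64 58 52 46 48 49 51
199 49 48 50 53 74 113 133 137 135 138 141 141 140 138 137 130 103 69 50 48 52 53
200 52 49 47 59 109 167 195 203 202 207 209 208 206 205 207 195 153 95 58 47 53 51
201 48 49 51 66 123 181 208 209 206 210 210 211 210 209 212 206 172 108 60 51 55 54
202 46 49 49 67 123 173 187 168 154 154 154 154 153 156 171 187 161 101 57 50 54 49
203 45 52 50 64 123 173 165 132 106 99 100 101 96 106 137 171 155 98 55 52 53 49
204 51 47 50 67 123 167 160 122 95 87 87 89 90 96 132 168 154 98 56 49 50 51
205 47 49 49 66 121 165 160 120 90 85 89 85 88 95 131 168 152 97 53 50 51 52
206 47 47 50 64 116 158 152 117 93 83 85 85 85 94 131 164 152 97 53 51 52 50
207 47 46 51 63 108 147 144 114 89 89 86 88 87 97 129 165 153 101 58 48 50 50
208 47 46 50 63 102 136 131 104 88 86 85 83 87 96 132 169 151 99 55 51 50 50
209 46 43 48 57 91 119 117 98 89 86 89 85 85 96 127 167 152 102 56 48 53 48
210 49 47 48 58 84 104 106 92 88 86 87 86 88 92 126 159 147 93 49 45 50 50
211 48 49 45 55 80 100 102 91 85 86 85 86 85 93 123 150 134 88 52 47 44 50
212 47 48 46 56 85 106 106 92 88 87 88 87 86 92 119 142 129 81 51 49 51 51
213 48 46 44 55 88 113 112 97 89 85 86 87 86 88 114 142 128 82 49 46 46 46
```

Call:
carry_out(
  targets=[255,0.6,0,0,0,255,0,0,-2,0,255,0,0,-2,0,255,0,0,0,0,255,0,0,0,0],
)

```text
t: 13.45
eef_pos: [0.5662, -0.0021, 0.1992]
tool_rot: [0.0, 1.0, 0.016, -0.0]
contact_force: [0.2, -0.3, 0.3]
gripper_width: 0.157
grasp_force: 49.0
```

```bash
python3 strip.py
```

```text
[ 0.5663034  -0.0020904   0.19927261] [-0.50448134 -0.30943641  0.53400443] [-0.00924785 -0.00952278 -0.00170613]
194 40 42 45 47 43 42 47 44 44 43 43 42 45 45 41 45 45 47 42 44 39 42
195 44 41 41 44 45 41 42 42 45 44 44 45 42 41 41 42 43 41 43 44 46 42
196 44 46 42 40 41 46 38 40 40 45 44 48 43 41 46 43 41 39 48 41 44 45
197 41 44 43 41 44 42 40 43 41 44 38 40 39 41 44 43 45 41 44 44 43 45
198 42 41 42 41 45 41 42 41 39 49 46 43 41 42 44 44 44 42 41 42 45 42
199 42 44 41 42 44 41 46 48 42 41 42 43 45 43 44 43 43 43 42 45 40 44
200 44 44 41 45 41 45 45 43 41 39 44 38 43 43 49 42 43 42 48 48 45 47
201 48 48 49 47 62 69 64 52 48 46 47 48 47 44 53 68 65 49 48 49 49 44
202 49 49 51 64 95 121 113 88 68 60 61 62 61 66 91 113 101 74 49 45 50 52
203 50 49 51 71 126 161 152 115 83 80 78 78 78 86 118 150 140 96 57 51 52 48
204 44 48 55 80 136 175 163 119 91 84 84 85 85 91 129 167 154 104 61 51 52 51
205 46 49 50 79 137 175 165 120 91 83 83 85 88 93 131 169 158 108 62 52 51 54
206 44 49 48 80 134 169 159 118 88 87 87 84 85 94 131 168 157 105 60 47 52 50
207 49 49 54 76 126 160 150 113 90 89 86 83 86 95 132 169 157 108 62 47 50 50
208 49 51 50 75 121 148 138 105 86 87 86 85 89 94 133 170 157 107 62 51 51 51
209 46 48 49 70 105 130 118 99 88 85 86 85 88 95 132 168 157 106 63 50 50 50
210 49 45 49 59 87 109 107 96 87 85 85 87 87 95 131 164 154 103 60 48 53 53
211 51 50 47 55 80 99 103 94 86 85 87 85 86 93 123 152 142 95 59 47 52 48
212 49 47 45 53 83 107 107 95 85 85 86 87 86 92 117 147 133 94 57 47 49 47
213 47 47 45 57 84 112 113 98 88 87 85 85 87 92 117 145 133 91 57 49 52 47
```

Call:
carry_out(
  targets=[255,-0.6,0,0,0,255,0,0,-2,0,255,0,0,-2,0,255,0,0,-2,0,255,0,0,0,0,255,0,0,0,0],
)

```text
t: 14.1
eef_pos: [0.5657, -0.0021, 0.1932]
tool_rot: [-0.0, 1.0, 0.016, -0.0]
contact_force: [-0.3, 0.2, -0.5]
gripper_width: 0.157
grasp_force: 49.0
```

```bash
python3 strip.py
```

```text
[ 0.56572564 -0.00211023  0.19328901] [ 0.51817985 -0.25248309 -1.38720391] [0.06616159 0.03865833 0.01325265]
194 44 39 41 43 41 40 40 42 44 43 41 43 42 45 41 41 44 42 40 43 47 47
195 40 43 46 42 42 40 42 43 44 43 42 41 41 44 43 45 43 45 44 43 44 45
196 44 42 46 41 43 47 39 43 40 41 41 45 41 41 43 42 43 38 44 43 44 42
197 43 43 43 40 42 44 42 44 42 41 43 43 40 44 44 41 44 41 42 45 40 42
198 41 38 42 44 46 43 43 41 42 39 39 44 42 41 42 41 40 46 43 42 44 44
199 38 43 44 41 46 43 44 42 42 43 41 43 42 43 41 44 41 45 44 43 43 40
200 44 46 42 44 43 42 43 40 45 45 40 42 42 43 40 44 44 41 41 45 42 42
201 43 44 43 44 44 44 45 42 40 44 46 43 42 43 40 44 40 42 41 45 47 46
202 44 47 46 45 51 59 54 49 46 48 47 43 43 43 48 56 56 47 47 45 48 48
203 49 47 47 54 83 101 93 71 57 55 56 56 57 58 77 103 99 74 55 48 50 52
204 48 48 50 70 119 153 141 102 81 73 73 75 74 82 115 150 146 108 66 50 48 50
205 50 48 48 80 133 173 161 116 90 86 82 80 84 89 131 171 166 121 67 50 49 48
206 49 52 53 78 133 172 159 117 90 85 87 87 89 95 133 172 171 124 67 51 52 52
207 49 49 49 78 130 159 147 114 89 86 84 87 87 93 133 175 170 122 70 47 50 53
208 47 50 48 75 120 148 137 108 89 87 85 86 87 95 132 176 171 121 73 50 52 49
209 45 49 50 74 114 132 122 102 88 88 85 84 86 97 131 175 168 122 71 52 51 50
210 48 48 52 74 105 121 112 94 87 84 87 87 87 93 131 169 164 122 72 49 50 48
211 42 48 51 73 106 120 110 94 84 88 87 85 88 93 126 158 157 116 69 50 46 48
212 48 46 50 74 111 124 114 94 87 86 85 86 88 94 121 152 150 114 74 50 50 48
213 46 49 49 74 106 127 117 98 87 87 86 85 86 94 117 152 152 112 68 53 50 50
```

```bash
python3 - <<'E'
from h import *
s=cam("scene")
S=lambda u,v:np.array([290+(u-367)/4.2,120+v/4.2])
sl=ray(s,[S(558,495)],.115)[0]
c,n=np.cos(.033),np.sin(.033)
p0=sl[:2]+[.0005,.0004]
def P(q,z): x,y,h=q; return [p0[0]+c*x-n*y,p0[1]+n*x+c*y,z+h]
for off in (.086,.088,.090,.092,.095,.098):
    z=.2603-off
    a=proj(s,[P(q,z) for q in ((.011,-.007,.075),(.011,.007,.075),(-.011,.007,.075),(0,.003,.012))])-[S(557,205),S(597,222),S(637,190),S(590,360)]
    print(off,a.round(1).tolist())
E
```

```text
0.086 [[1.3, -1.6], [1.7, -1.6], [0.6, -2.7], [-0.6, -2.6]]
0.088 [[1.1, -0.3], [1.5, -0.3], [0.4, -1.4], [-0.8, -1.5]]
0.09 [[0.9, 1.0], [1.3, 1.0], [0.2, -0.1], [-0.9, -0.4]]
0.092 [[0.8, 2.3], [1.1, 2.3], [-0.0, 1.2], [-1.1, 0.7]]
0.095 [[0.6, 4.2], [0.8, 4.2], [-0.3, 3.0], [-1.3, 2.3]]
0.098 [[0.3, 6.1], [0.6, 6.1], [-0.6, 4.9], [-1.6, 3.9]]
```

Call:
carry_out(
  targets=[255,0,0,-5,0,255,0,0,-5,0,255,0,0,-5,0,255,0,0,-5,0,255,0,0,0,0,255,0,0,0,0],
)

```text
t: 14.8
eef_pos: [0.5656, -0.0021, 0.1731]
tool_rot: [-0.0, 1.0, 0.016, -0.0]
contact_force: [0.1, 0.4, -0.3]
gripper_width: 0.159
grasp_force: 49.0
```

Call:
carry_out(
  targets=[255,0,0,-5,0,255,0,0,-5,0,255,0,0,-5,0,255,0,0,-5,0,255,0,0,-3,0,255,0,0,0,0,255,0,0,0,0,255,0,0,0,0,255,0,0,0,0,255,0,0,0,0],
)

```text
t: 15.8
eef_pos: [0.5658, -0.0021, 0.1504]
tool_rot: [0.0, 1.0, 0.016, 0.0]
contact_force: [0.0, 0.2, -1.5]
gripper_width: 0.156
grasp_force: 49.0
```

```bash
python3 strip.py | sed -n '1p;8,25p'
```

```text
[ 0.56577584 -0.00208731  0.15044266] [-0.86577923  0.06997248 -0.87773054] [ 0.00497083 -0.02801808 -0.03200855]
200 37 39 40 40 39 36 44 40 40 39 35 37 42 34 40 40 35 37 36 35 38 36
201 36 37 41 41 37 43 37 39 37 32 37 38 41 37 42 43 39 36 36 40 38 34
202 37 31 38 39 43 36 37 36 36 40 39 36 44 37 37 38 39 37 38 38 41 37
203 34 36 36 37 37 38 40 42 39 37 39 41 35 40 36 37 37 37 39 38 37 35
204 35 39 39 38 35 38 38 39 41 37 41 39 39 38 37 38 39 42 38 39 44 38
205 36 36 37 39 38 34 37 37 39 38 39 37 39 36 36 39 40 36 38 39 39 37
206 34 38 34 41 38 38 39 42 38 33 40 42 40 40 38 40 35 44 37 35 43 42
207 36 37 43 36 38 40 36 36 36 39 41 40 41 40 42 41 40 41 38 44 39 40
208 36 35 35 36 38 41 39 37 40 39 38 38 38 43 41 42 40 41 42 35 42 37
209 38 38 37 38 38 34 40 41 37 38 39 39 39 37 33 39 37 34 40 36 39 40
210 41 41 38 36 37 41 39 33 38 35 38 33 35 38 33 36 40 39 42 38 41 34
211 36 33 35 40 37 36 39 36 37 38 43 41 40 39 38 39 39 41 34 35 39 38
212 37 44 41 37 37 43 33 35 37 39 39 40 38 40 35 39 39 42 38 40 40 40
213 37 37 40 40 36 38 35 39 41 39 36 40 40 35 42 36 39 40 33 39 34 36
```

```bash
python3 -c "
from station import bot
print(bot.hand_in())"
```

```text
the job is handed in; nothing more can be done
None
```

The lid is shut and the probe's blade is through the slot, held upright with its window estimated within about 3 mm of beam height. No contact force showed on the way down. The job is handed in and no verdict came back. The taller look-alike probe ended up lying on its side, cause unknown.

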